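Zero a rolling mill and back off three clicks

TASK

Set the roll gap of the little rolling mill: push its adjustment ring round clockwise (seen from above) by the upright pegs until the two rolls touch, without forcing it, then turn it back exactly three clicks and let go. Leave everything else on the bench where it is.

Things in the scene. Friction and masses are not known exactly. Their poses are not given: they have to be found in the camera images.
- mill: Small blue bench rolling mill for copper strip, fixed to a pale wood board 260 x 260 x 22 mm. Origin: on the bench below the ring's vertical axis; z up; -x is the feed side (the board reaches 150 mm to -x, 110 mm to +x, 130 mm to either side in y). The frame is 90 mm (x) x 98 mm (y), its top 167 mm above the bench. A crank with a wooden grip stands out at +y, to 130 mm, no higher than 120 mm.
- ring_mid (a point): Adjustment ring on top of the mill: silvery disc 132 mm across, 12 mm thick, turning about a vertical axis. Point: on the axis at the disc's top face, 189 mm above the bench; its x axis points at the red peg and turns with the ring. Four upright round pegs 12 mm thick stand 40 mm above the disc, 55 mm from the axis, 90 degrees apart (one red, three steel). Boss at the middle 36 mm across, 10 mm high.
- red_peg (a point): Centre of the top end of the red peg, 229 mm above the bench. At the start the rolls are 5 to 9 clicks (110 to 205 degrees) from touching; nothing seen on the ring tells how far.
- ring: The same ring (origin 22 mm below ring_mid, same axes). Clockwise from above closes the rolls. 16 spring clicks a turn, 22.5 degrees apart; it rests in a click and may jump ahead into the next. Passing a click takes about 5 N at a peg. Touching rolls stop it: the force climbs about 4 N per mm, beyond any click's; relieved, it springs back to the touch, a click itself: count from it. Over 60 N is forcing.
- top_roll (a point): Centre of the upper steel roll (30 mm thick, 62 mm long, along the mill's y), between the cheeks. It rises 0.06 mm for each click of opening, far too little to be seen or read from poses.
- bottom_roll (a point): Centre of the lower, fixed roll (30 mm thick). The rolls touch when the centres are 30 mm apart in height.
- strip_mid (a point): Bystander: copper strip 22 x 130 x 5 mm lying on the mill's board; centre.
- ferrule_mid (a point): Bystander: copper ferrule, 28 mm across, 32 mm high, upright on the mill's board; centre.
- tumbler_mid (a point): Bystander: black and steel drinking tumbler, 76 mm across, 157 mm high; point 78 mm up its axis.
- gas_mid (a point): Bystander: green gas cylinder, 72 mm across, 190 mm high, upright; point 95 mm up its axis.
- woodblock_mid (a point): Bystander: plywood block 120 x 70 x 35 mm; centre.
- matchbox_mid (a point): Bystander: small yellow box 55 x 36 x 16 mm; centre.
- wrench_grip (a point): Bystander: steel wrench 150 mm long lying flat; point on its handle.
- driver_grip (a point): Bystander: screwdriver 180 mm long lying flat; point on its handle.

How it is judged:
On the way:
1. the ring is turned clockwise until the rolls touch (within a quarter of a click) (z of top_roll in the frame of bottom_roll below 0.030015 m), for 0.2 s.
At the end, for the whole second after the job is handed in: After the rolls have touched, the ring rests three clicks (67.5 degrees) open from the touching position, within 0.4 of a click, at rest, and every bystander is within 30 mm of where it stood (z of top_roll in the frame of bottom_roll between 0.030156 and 0.030204 m and angular speed of ring below 0.05 rad/s and distance of each of strip_mid, ferrule_mid, tumbler_mid, gas_mid, woodblock_mid, matchbox_mid, wrench_grip, driver_grip from where it was at the start of the episode below 0.03 m).
It fails at once if the ring is forced: pushed with more than 60 N (contact force between any of the arm, the fingers and ring above 60 N).
It fails at once if a bystander is moved by more than 30 mm (distance of any of strip_mid, ferrule_mid, tumbler_mid, gas_mid, woodblock_mid, matchbox_mid, wrench_grip, driver_grip from where it was at the start of the episode above 0.03 m).
It also fails if it takes over 72 s, if anything falls off the work surface, if the arm or the gripper's body presses on something with over 40 N, if the wrist force passes 120 N, or if a joint passes its speed limit or range.

ROBOT

A 7-joint arm with a two-finger parallel gripper is mounted at the origin on the work surface. World frame = base frame: x ahead of the robot, y to its left, z up, the work surface at z = 0. Lengths are in m, angles in rad, forces in N, time in s.
With the tool pointing down it reaches from about 0.4 to 0.75 m from the base axis. Payload 19.5 kg.
Tool frame: the origin (TCP) lies on the front face of the gripper's body, between the roots of the fingers; the fingertips stand 73 mm ahead of it and the grasp point (between the pads) lies grip_point_offset ahead of it (grip_point_offset is the distance from the TCP to the grasp point, in m); z points along the fingers, y is the line along which they close (so a half turn about z gives the same grasp; the last joint's range is limited). The gripper opens to 85 mm and grips with 20 to 120 N. Pads are 22 mm wide; open, the fingers measure 114 mm over their backs; the gripper's body (76 mm by 85 mm) begins 54 mm behind the grasp point. The pads swing forward as they close: fully open they stand 13 mm farther back than shut.
Start: joints at [1.275, 0.707, -0.028, 1.485, 0.022, 0.951, -0.075], TCP at [0.144, -0.557, 0.304] pointing down, gripper open.
Joint ranges: [-2.71, 2.71], [-0.32, 2.16], [-1.57, 1.52], [0, 2.45], [-1.46, 4.6], [0, 2.02], [-2.83, 2.83]. Speed limits (rad/s): [1.89, 1.89, 2.57, 2.57, 3.01, 3.01, 3.01].

INTERFACE

Orientations are given as a 3x3 rotation matrix whose columns are the frame's x, y, z axes.
In Python, from plant import get_state, grab_frame, camera_info, hand_in, spot_in, regions_of, grip_point_offset gives the robot as it stands. The module is installed in compiled form; this text tells all that it offers.
- The arm moves only by the tool arm_command, never from a script. Its argument "moves" is a list that holds one entry, the list of rows, each a list of 4 numbers: the shift along the tool's x, y, z in m, then the turn about the tool's z in degrees. A call has exactly 5 rows; each row is the pose to reach, as a shift and turn from the pose commanded when the call began, along the tool's axes at that moment; what a row does not reach only later rows make up. A row lasts 1/8 s, in which the tool goes at most 62.5 mm and 10.7 degrees, less where a joint would pass 70% of its speed; a pose out of reach is approached as far as the arm can. A call with a gripper value outside its range is refused whole. "hand" is the closure, from 0 (fully open) to 1 (shut), set as the call begins (left out, the last holds). The fingers move at their own pace and stop on an object; "squeeze" is the grip in N (left out, the last holds). Time passes only in rows, so rows that repeat a pose let the fingers close, or fill a call up. It gives the time, the measured TCP pose, the force, the opening and the grip force at its end, in the units of the state.
- get_state(): the state, without advancing time (a new reading comes with each control period).
- grab_frame(name): name is "scene" or "top"; returns (picture, depth): 384x512x3 uint8, red, green, blue; 384x512 float32, m along the optical axis (not along the pixel's ray), 0 where there is no reading.
- camera_info(name): a dict with "camera_matrix" (3x3 intrinsics, pixels), "rvec" (rotation vector, rad) and "tvec" (3), from world to camera coordinates, as OpenCV has them. Camera axes: x right, y down, z forward; pixel columns grow to the right and rows downward; lengths in m; the calibration is good to about 2 mm. A picture is of the moment at which its call begins. camera_info takes no time and is no camera call.
- hand_in(): hands the job in; it is judged then, once.
Trained networks look in the newest picture that a camera, given by its name, has taken for a name from the list of things; names that differ only in an ending like _2 or _b are one class to them, and where a whole thing is asked for, a point or a joint stands for the part that bears it (a point fixed in the world has none). Each returns a list of dicts, best first, with "p" (0 to 1); they miss things now and then, are a little off and sometimes report something else, mostly with a low value. They report only what shows in the picture. A call takes as long as a camera call.
- spot_in(label, camera): "location" ([row, column] in pixels, amid what is visible of it).
- regions_of(label, camera): "pixels" (384x512 bool, what is visible of it) and "location" ([row, column] in pixels, amid what is visible of it).
The state is a dict: "time": time; "qpos": joint angles; "qd": joint speeds; "effort": joint torques, N m; "ee_pos": TCP position; "eef_rot": TCP orientation; "contact_force": force on the tool from outside, world axes, zero at the start; "ft_torque": the same for the moment, N m; "gripper_width": opening from 0.0 (shut) to 1.0 (fully open); "grasp_force": force on a finger pad.
Only numpy, scipy, OpenCV 4.12 (cv2) and the standard library are available. Lean on these libraries where they do the work, as an engineer would, in place of code of your own. Each camera call takes 0.05 s, during which the arm holds its last target. There are 200 camera calls.

## Working session

There is one attempt and no reset: what is moved stays moved. The work goes in short steps, Python scripts to look and compute and a tool call to move; the robot and the scene stay as the last step left them, time stands still between calls to the robot, and variables do not carry over. Pictures are saved under pics/ and viewed, at most 10 in all, crops included, and the job is handed in when it is done.

Besides the shell and the picture viewer there is one more tool, called after ">>>" as a command line: name --argument value ..., lists and objects as JSON in quotes. arm_command: Moves the arm, as the interface text tells. Its arguments: {"type":"object","properties":{"moves":{"type":"array"},"hand":{"type":"number"},"squeeze":{"type":"number"}},"required":["moves"]}

```bash
mkdir -p pics
cat > h.py <<'E'
import numpy as np, cv2
from plant import *
def cam(n):
    c=camera_info(n); K=np.array(c["camera_matrix"]); R=cv2.Rodrigues(np.array(c["rvec"],float))[0]; t=np.array(c["tvec"],float).ravel(); return K,R,t
def cloud(n,d):
    K,R,t=cam(n); v,u=np.mgrid[:d.shape[0],:d.shape[1]]
    P=np.stack([(u-K[0,2])/K[0,0]*d,(v-K[1,2])/K[1,1]*d,d],-1)
    return (P-t)@R
def px_at_z(n,rc,z):
    K,R,t=cam(n); r=R.T@np.array([(rc[1]-K[0,2])/K[0,0],(rc[0]-K[1,2])/K[1,1],1]); o=-R.T@t
    return o+r*(z-o[2])/r[2]
E
python3 - <<'E'
from h import *
np.set_printoptions(precision=4,suppress=True)
s=get_state();print(s["ee_pos"],s["eef_rot"],s["time"],grip_point_offset, s["contact_force"])
ims=[]
for n in("scene","top"):
    im,d=grab_frame(n);ims.append(im);P=cloud(n,d)
    cv2.imwrite(f"pics/{n}0.png",im[...,::-1])
    K,R,t=cam(n);print(n,-R.T@t)
    for l in("ring_mid","red_peg","mill","gas_mid","tumbler_mid"):
        for r in spot_in(l,n)[:1]:
            v,u=np.round(r["location"]).astype(int);print(l,round(r["p"],2),v,u,P[v,u])
    if n=="top":
        m=(d>0)&(P[...,2]>.183)&(P[...,2]<.194);Q=P[m];print("disc",len(Q),Q.min(0),Q.max(0),np.median(Q,0))
        m=(d>0)&(P[...,2]>.215)&(P[...,2]<.24);k,L,st,c=cv2.connectedComponentsWithStats(m.astype(np.uint8))
        for i in range(1,k):
            if st[i,4]>5:print("pk",st[i,4],c[i],P[L==i].mean(0),im[L==i].mean(0))
E
```

```text
[ 0.1443 -0.5564  0.3034] [[ 0.9679  0.2511 -0.0003]
 [ 0.2511 -0.9679  0.001 ]
 [-0.     -0.0011 -1.    ]] 0.0 0.0539 [0.235  0.6374 0.8056]
scene [0.9892 0.8491 0.8215]
ring_mid 0.67 164 258 [ 0.5131 -0.0063  0.1961]
red_peg 0.56 170 263 [0.9892 0.8491 0.8215]
mill 0.65 211 262 [0.5276 0.0418 0.0633]
gas_mid 0.69 289 330 [0.5576 0.399  0.1049]
tumbler_mid 0.84 150 170 [ 0.662  -0.3701  0.1001]
top [0.4174 0.0142 1.4051]
ring_mid 0.57 205 259 [ 0.5014 -0.0122  0.2004]
red_peg 0.81 204 257 [ 0.5041 -0.0069  0.2   ]
mill 0.74 199 375 [ 0.5342 -0.3732  0.0166]
gas_mid 0.87 194 126 [0.5342 0.3548 0.1456]
tumbler_mid 0.94 155 393 [ 0.6461 -0.3874  0.1562]
disc 1781 [ 0.042  -0.0772  0.1831] [0.5701 0.3868 0.194 ] [ 0.5075 -0.0046  0.189 ]
pk 18 [245.5    186.7778] [0.5468 0.0237 0.2283] [122.3889 123.9444 124.6667]
pk 19 [275.1053 189.4211] [ 0.5404 -0.0535  0.2271] [122.1053 122.2105 119.9474]
pk 15 [242.6 216.4] [0.4698 0.0308 0.2287] [129.0667  71.9333  73.2667]
pk 16 [272.5 219. ] [ 0.4633 -0.0466  0.2286] [127.25   129.375  130.8125]
pk 213 [245.7136 373.3099] [0.0769 0.0206 0.2286] [22.8779 25.1972 20.6808]
```

View pics/top0.png

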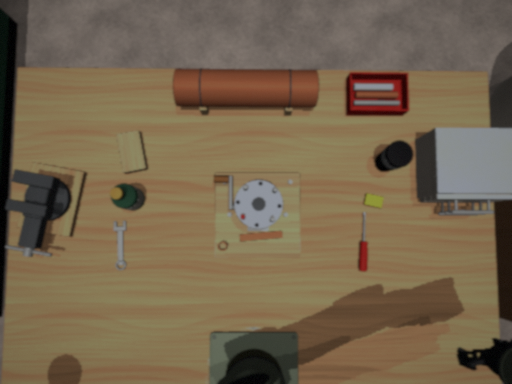

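View pics/scene0.png

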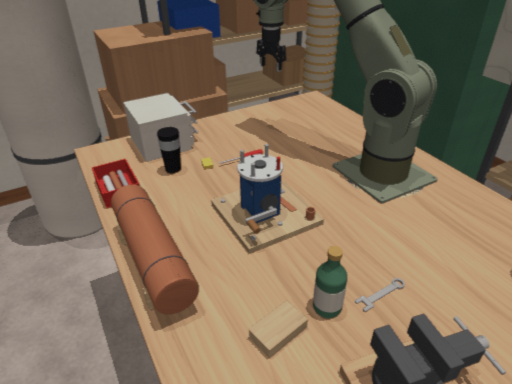

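The top view shows the mill's ring centred near pixel (205, 259), with the red peg at lower left. The scene view agrees, and nothing tall stands near the path. The four peg tops average to an axis at (0.505, -0.011), and each lies 54.5–55 mm from it, as it should. The red peg is at 130°.

Plan: centre the open gripper over the axis, with the fingers between the pegs at 85°, and turn about the tool's z.

>>> arm_command --moves '[[[0.04,-0.036,-0.02,0],[0.085,-0.077,-0.04,-8],[0.13,-0.117,-0.05,-16],[0.175,-0.158,-0.05,-24],[0.22,-0.198,-0.05,-32]]]'

```text
time: 1.23
ee_pos: [0.3084, -0.3079, 0.3542]
eef_rot: [[0.685, 0.729, 0.001], [0.729, -0.685, -0.0], [0.0, 0.001, -1.0]]
contact_force: [1.8, -0.8, -0.4]
gripper_width: 0.999
grasp_force: 0.0
```

```bash
cat > go.py <<'E'
from h import *
import sys
np.set_printoptions(precision=4,suppress=True)
C=np.array([.5051,-.0114])
s=get_state();R=np.array(s["eef_rot"]);p=np.array(s["ee_pos"])
yaw=np.degrees(np.arctan2(R[1,0],R[0,0]))
d=np.array([*C,float(sys.argv[1])])-p
print("t",s["time"],"p",p,"fing",yaw-90,"need tool",R.T@d,"F",np.array(s["contact_force"]),"T",np.array(s["ft_torque"]),"q",np.array(s["qpos"]), R[:,2],s["gripper_width"])
E
python3 go.py .35
```

```text
t 1.225 p [ 0.3084 -0.3079  0.3542] fing -43.19922626731343 need tool [ 0.3508 -0.0596  0.0042] F [ 1.7906 -0.791  -0.4284] T [-0.014  -0.0683  0.0125] q [ 0.8291  0.4375 -0.1847  1.8684  0.1044  0.8442 -0.1619] [ 0.0005 -0.0005 -1.    ] 0.9987464927600023
```

>>> arm_command --moves '[[[0.055,-0.009,0,-10],[0.11,-0.019,0,-20],[0.165,-0.028,0,-30],[0.22,-0.037,0,-40],[0.27,-0.046,0,-50]]]'

```text
time: 1.85
ee_pos: [0.4608, -0.0803, 0.3541]
eef_rot: [[-0.12, 0.993, 0.001], [0.993, 0.12, -0.0], [-0.0, 0.001, -1.0]]
contact_force: [-0.1, -0.5, -0.3]
gripper_width: 0.995
grasp_force: 0.0
```

```bash
python3 go.py .35
```

```text
t 1.85 p [ 0.4608 -0.0803  0.3541] fing 6.881732330106331 need tool [0.0631 0.0522 0.0041] F [-0.1362 -0.4993 -0.3093] T [-0.0076 -0.0329 -0.0262] q [ 0.3669  0.5052 -0.436   1.7653  0.2584  0.9274 -0.0573] [ 0.0005 -0.     -1.    ] 0.995348954032595
```

>>> arm_command --moves '[[[0.02,0.017,0,-10],[0.04,0.034,0,-20],[0.0631,0.0522,0,-30],[0.0631,0.0522,0,-40],[0.0631,0.0522,0,-50]]]'

```text
time: 2.48
ee_pos: [0.5047, -0.0132, 0.3539]
eef_rot: [[-0.838, 0.546, -0.0], [0.546, 0.838, 0.0], [0.0, 0.0, -1.0]]
contact_force: [-0.7, 0.5, 0.8]
gripper_width: 0.999
grasp_force: 0.0
```

```bash
python3 go.py .35
```

```text
t 2.475 p [ 0.5047 -0.0132  0.3539] fing 56.890774468186294 need tool [0.0006 0.0017 0.0039] F [-0.668   0.5094  0.7707] T [-0.0283 -0.0149  0.041 ] q [ 0.3381  0.6026 -0.6804  1.6405  0.4234  1.0508  0.5227] [-0.  0. -1.] 0.9988200830448373
```

>>> arm_command --moves '[[[0.0006,0.0017,0,-10],[0.0006,0.0017,0,-20],[0.0006,0.0017,0,-30],[0.0006,0.0017,0,-40],[0.0006,0.0017,0,-50]]]'

```text
time: 3.1
ee_pos: [0.5051, -0.0118, 0.354]
eef_rot: [[-0.957, -0.29, 0.0], [-0.29, 0.957, -0.0], [-0.0, -0.0, -1.0]]
contact_force: [1.3, 0.1, 0.8]
gripper_width: 0.997
grasp_force: 0.0
```

>>> arm_command --moves '[[[0,0,0,-10],[0,0,0,-20],[0,0,0,-30],[0,0,0,-40],[0,0,0,-50]]]'

```text
time: 3.72
ee_pos: [0.5051, -0.0118, 0.3539]
eef_rot: [[-0.393, -0.919, 0.0], [-0.919, 0.393, -0.0], [0.0, -0.0, -1.0]]
contact_force: [-0.5, -0.1, -0.4]
gripper_width: 0.999
grasp_force: 0.0
```

>>> arm_command --moves '[[[0,0,0,-8],[0,0,0,-15],[0,0,0,-15],[0,0,0,-15],[0,0,0,-15]]]'

```text
time: 4.35
ee_pos: [0.5051, -0.0117, 0.354]
eef_rot: [[-0.149, -0.989, 0.0], [-0.989, 0.149, -0.0], [0.0, -0.0, -1.0]]
contact_force: [-0.3, -0.1, 0.0]
gripper_width: 0.995
grasp_force: 0.0
```

```bash
python3 go.py .272
```

```text
t 4.35 p [ 0.5051 -0.0117  0.354 ] fing -188.5569859690172 need tool [-0.0003  0.      0.082 ] F [-0.2823 -0.1378  0.0038] T [0.0049 0.0289 0.0497] q [ 0.5561  0.7793 -1.2406  1.633   0.7627  1.2957  2.1726] [ 0.0001 -0.0001 -1.    ] 0.9952023727113618
```

>>> arm_command --moves '[[[0,0,0.02,-1],[0,0,0.04,-3],[0,0,0.055,-3],[0,0,0.065,-3],[0,0,0.072,-3]]]'

```text
time: 4.97
ee_pos: [0.5051, -0.0116, 0.2815]
eef_rot: [[-0.095, -0.995, -0.0], [-0.995, 0.095, 0.0], [-0.0, 0.0, -1.0]]
contact_force: [-0.2, 0.2, 0.6]
gripper_width: 0.995
grasp_force: 0.0
```

>>> arm_command --moves '[[[0,0,0.003,0],[0,0,0.006,0],[0,0,0.008,0],[0,0,0.008,0],[0,0,0.008,0]]]'

```text
time: 5.6
ee_pos: [0.5051, -0.0116, 0.274]
eef_rot: [[-0.095, -0.995, 0.0], [-0.995, 0.095, 0.0], [-0.0, -0.0, -1.0]]
contact_force: [0.7, -0.6, -0.0]
gripper_width: 1.001
grasp_force: 0.0
```

```bash
python3 go.py .272
python3 - <<'E'
from h import *
im,d=grab_frame("scene");c=cv2.resize(im[110:230,190:340],None,fx=5,fy=5)
cv2.imwrite("pics/s1.png",c[...,::-1])
E
```

```text
t 5.6 p [ 0.5051 -0.0116  0.274 ] fing -185.46153389459857 need tool [-0.0002  0.      0.002 ] F [ 0.6884 -0.6238 -0.0072] T [ 0.0446  0.0311 -0.0619] q [ 0.53    0.8819 -1.1815  1.7605  0.8981  1.1508  2.1057] [ 0.0001  0.0001 -1.    ] 1.0010621518085552
```

View pics/s1.png

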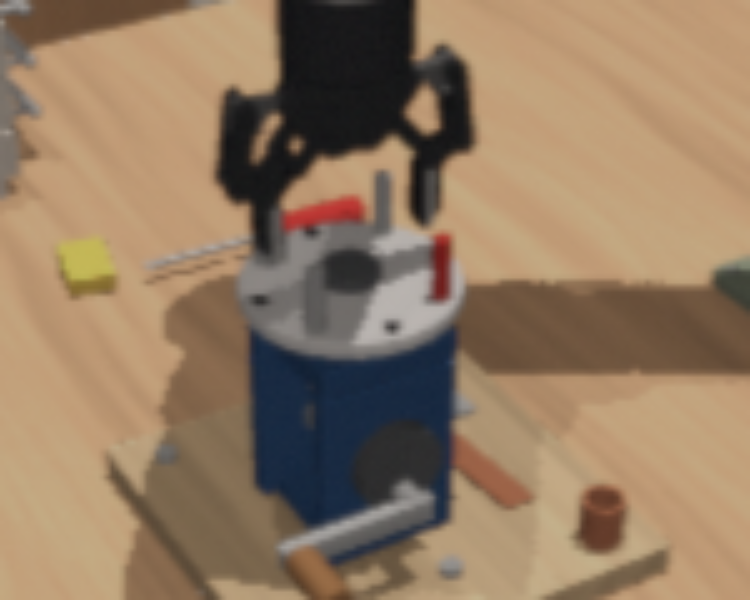

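The open fingers straddle the ring between the pegs with clearance, the red peg at about (270, 442) in the crop. Next I turn clockwise.

>>> arm_command --moves '[[[0,0,0.003,6],[0,0,0.005,12],[0,0,0.005,18],[0,0,0.005,22],[0,0,0.005,24]]]'

```text
time: 6.28
ee_pos: [0.5051, -0.0116, 0.2691]
eef_rot: [[-0.493, -0.87, 0.0], [-0.87, 0.493, 0.0], [-0.0, -0.0, -1.0]]
contact_force: [0.1, 0.8, -0.5]
gripper_width: 1.0
grasp_force: 0.0
```

```bash
python3 go.py .269
```

```text
t 6.275 p [ 0.5051 -0.0116  0.2691] fing -209.53066465500854 need tool [-0.0002  0.0001  0.0001] F [ 0.1358  0.7645 -0.5032] T [-0.0087 -0.001   0.0035] q [ 0.4959  0.846  -1.0769  1.7681  0.8489  1.0723  1.736 ] [ 0.0002  0.     -1.    ] 0.9995795067946969
```

>>> arm_command --moves '[[[0,0,0,4],[0,0,0,8],[0,0,0,12],[0,0,0,16],[0,0,0,20]]]'

```text
time: 6.9
ee_pos: [0.5056, -0.011, 0.2692]
eef_rot: [[-0.761, -0.649, 0.002], [-0.649, 0.761, 0.002], [-0.002, 0.0, -1.0]]
contact_force: [3.7, 4.0, 0.5]
gripper_width: 0.998
grasp_force: 2.7
```

```bash
python3 go.py .269
cat > ring.py <<'E'
from h import *
C=np.array([.5051,-.0114])
for n in("top","scene"):
    im,d=grab_frame(n);P=cloud(n,d);h=im.astype(int)
    m=(h[...,0]>1.6*h[...,1])&(h[...,0]>1.6*h[...,2])&(P[...,2]>.2)&(P[...,2]<.235)&(np.hypot(P[...,0]-C[0],P[...,1]-C[1])<.08)
    if m.sum()>2:
        q=P[m][:,:2].mean(0)-C;print(n,"red",m.sum(),np.degrees(np.arctan2(q[1],q[0])),np.hypot(*q))
E
python3 ring.py
```

```text
t 6.9 p [ 0.5056 -0.011   0.2692] fing -229.51355398768942 need tool [ 0.0006 -0.      0.0002] F [3.7496 3.9888 0.484 ] T [ 0.766  -0.7064  0.2839] q [ 0.4638  0.8128 -0.9904  1.7684  0.7949  1.0154  1.4405] [ 0.0016  0.0016 -1.    ] 0.9982664194388657
scene red 42 106.19796587134238 0.03808590796126725
```

>>> arm_command --moves '[[[0,0,0,7],[0,0,0,14],[0,0,0,21],[0,0,0,28],[0,0,0,35]]]'

```text
time: 7.62
ee_pos: [0.5059, -0.0118, 0.2691]
eef_rot: [[-0.995, -0.095, 0.002], [-0.095, 0.995, 0.0], [-0.002, 0.0, -1.0]]
contact_force: [11.5, -3.2, -2.6]
gripper_width: 1.006
grasp_force: 4.6
```

```bash
python3 go.py .269; python3 ring.py
```

```text
t 7.625 p [ 0.5059 -0.0118  0.2691] fing -264.55570836395026 need tool [0.0007 0.0004 0.0001] F [11.4647 -3.1548 -2.5888] T [-0.3564 -2.1498  0.5718] q [ 0.397   0.7598 -0.8275  1.7699  0.6884  0.9251  0.9367] [ 0.0022  0.0002 -1.    ] 1.0056469399942296
scene red 55 69.46429936999462 0.035619687811101065
```

>>> arm_command --moves '[[[0,0,0,3],[0,0,0,6],[0,0,0,6],[0,0,0,6],[0,0,0,6]]]'

```text
time: 8.35
ee_pos: [0.5049, -0.0117, 0.2689]
eef_rot: [[-1.0, 0.007, -0.0], [0.007, 1.0, 0.0], [0.0, 0.0, -1.0]]
contact_force: [0.6, -0.1, -0.0]
gripper_width: 0.996
grasp_force: 0.0
```

```bash
python3 go.py .269; python3 ring.py
```

```text
t 8.35 p [ 0.5049 -0.0117  0.2689] fing 89.60484113693664 need tool [-0.0002  0.0003 -0.0001] F [ 0.6354 -0.0725 -0.0475] T [ 0.0271 -0.0803  0.0602] q [ 0.3844  0.7519 -0.7995  1.7717  0.6675  0.912   0.8543] [-0.0004  0.0001 -1.    ] 0.9956836861963255
scene red 54 66.5859770582987 0.03551251270755241
```

>>> arm_command --moves '[[[0,0,0,3],[0,0,0,6],[0,0,0,6],[0,0,0,6],[0,0,0,6]]]'

```text
time: 9.07
ee_pos: [0.505, -0.0116, 0.2689]
eef_rot: [[-0.994, 0.112, -0.0], [0.112, 0.994, 0.0], [0.0, 0.0, -1.0]]
contact_force: [0.4, -0.5, 0.6]
gripper_width: 0.997
grasp_force: 0.0
```

```bash
python3 go.py .269; python3 ring.py
```

```text
t 9.075 p [ 0.505  -0.0116  0.2689] fing 83.58707977086237 need tool [-0.0001  0.0003 -0.0001] F [ 0.3991 -0.4512  0.6408] T [ 0.0827  0.0014 -0.0083] q [ 0.3708  0.7439 -0.7701  1.772   0.6468  0.8978  0.7699] [-0.0002  0.0002 -1.    ] 0.9972234998877052
scene red 59 58.67019918506167 0.03829750909601499
```

>>> arm_command --moves '[[[0,0,0,4],[0,0,0,8],[0,0,0,12],[0,0,0,16],[0,0,0,16]]]'

```text
time: 9.8
ee_pos: [0.505, -0.0116, 0.269]
eef_rot: [[-0.924, 0.381, -0.0], [0.381, 0.924, -0.0], [0.0, -0.0, -1.0]]
contact_force: [-0.3, -0.9, -0.0]
gripper_width: 1.006
grasp_force: 0.0
```

```bash
python3 go.py .269
cat > ring.py <<'E'
from h import *
from scipy.optimize import minimize_scalar
C=np.array([.5051,-.0114])
im,d=grab_frame("scene");P=cloud("scene",d);h=im.astype(int)
m=(h[...,0]>1.6*h[...,1])&(h[...,0]>1.6*h[...,2])&(P[...,2]>.2)&(P[...,2]<.235)&(np.hypot(P[...,0]-C[0],P[...,1]-C[1])<.08)
K,R,t=cam("scene")
def dist(a,full=False):
    a=np.radians(a);X=np.array([[*(C+.055*np.array([np.cos(a),np.sin(a)])),z] for z in np.linspace(.191,.229,9)])
    p=(X@R.T+t)@K.T;p=p[:,:2]/p[:,2:];v,u=np.nonzero(m)
    D=np.hypot(u[:,None]-p[:,0],v[:,None]-p[:,1]);return (D.min(1)**2).mean()+(D.min(0)**2).mean()
g=np.arange(-180,180,1.);f=[dist(a) for a in g] if m.sum()>5 else [9]*360
print("red n",m.sum(),"angle",g[np.argmin(f)],"res",min(f))
E
python3 ring.py
```

```text
t 9.8 p [ 0.505  -0.0116  0.269 ] fing 67.57611336058551 need tool [ 0.      0.0003 -0.    ] F [-0.3406 -0.8848 -0.0302] T [-0.009   0.0355  0.0209] q [ 0.3329  0.7239 -0.6904  1.7732  0.5891  0.8622  0.5479] [-0.0001 -0.0001 -1.    ] 1.0056872094299054
red n 47 angle 48.0 res 31.58777911791433
```

>>> arm_command --moves '[[[0,0,0,3],[0,0,0,6],[0,0,0,6],[0,0,0,6],[0,0,0,6]]]'

```text
time: 10.48
ee_pos: [0.505, -0.0116, 0.2689]
eef_rot: [[-0.88, 0.476, -0.0], [0.476, 0.88, 0.0], [0.0, 0.0, -1.0]]
contact_force: [-0.5, 0.3, -0.1]
gripper_width: 1.002
grasp_force: 0.1
```

```bash
python3 go.py .269;python3 ring.py
```

```text
t 10.475 p [ 0.505  -0.0116  0.2689] fing 61.60297034265298 need tool [ 0.      0.0002 -0.0001] F [-0.4668  0.2716 -0.1116] T [0.0277 0.0154 0.0087] q [ 0.3185  0.7174 -0.6607  1.7736  0.5666  0.8496  0.4661] [-0.0001  0.0003 -1.    ] 1.001501316057971
red n 43 angle 44.0 res 34.05679855463409
```

>>> arm_command --moves '[[[0,0,0,2],[0,0,0,4],[0,0,0,6],[0,0,0,7],[0,0,0,7]]]'

```text
time: 11.15
ee_pos: [0.505, -0.0118, 0.2689]
eef_rot: [[-0.814, 0.58, -0.0], [0.58, 0.814, -0.0], [-0.0, -0.0, -1.0]]
contact_force: [-2.8, -2.6, 0.2]
gripper_width: 1.001
grasp_force: 1.8
```

```bash
python3 go.py .269;python3 ring.py
```

```text
t 11.15 p [ 0.505  -0.0118  0.2689] fing 54.516961935156445 need tool [ 0.0002  0.0004 -0.0001] F [-2.8323 -2.6452  0.2319] T [-0.5705  0.4791  0.0255] q [ 0.3005  0.7096 -0.6243  1.7742  0.5396  0.8356  0.3698] [-0.0002 -0.0003 -1.    ] 1.0014906254565386
red n 40 angle 36.0 res 18.162359201631066
```

>>> arm_command --moves '[[[0,0,0,2],[0,0,0,4],[0,0,0,6],[0,0,0,7],[0,0,0,7]]]'

```text
time: 11.82
ee_pos: [0.5047, -0.0117, 0.2688]
eef_rot: [[-0.737, 0.676, -0.001], [0.676, 0.737, -0.0], [0.0, -0.001, -1.0]]
contact_force: [-6.3, -1.0, 0.5]
gripper_width: 1.001
grasp_force: 3.8
```

```bash
python3 go.py .269;python3 ring.py
```

```text
t 11.825 p [ 0.5047 -0.0117  0.2688] fing 47.48139346282514 need tool [-0.0001  0.0005 -0.0002] F [-6.2646 -0.9623  0.4735] T [-0.4131  1.1744  0.2878] q [ 0.2823  0.7024 -0.5885  1.7752  0.5116  0.8224  0.2745] [-0.0009 -0.0003 -1.    ] 1.001274420783177
red n 40 angle 32.0 res 27.293264200223327
```

>>> arm_command --moves '[[[0,0,0,2],[0,0,0,4],[0,0,0,6],[0,0,0,7],[0,0,0,7]]]'

```text
time: 12.5
ee_pos: [0.5046, -0.0117, 0.2688]
eef_rot: [[-0.649, 0.761, -0.001], [0.761, 0.649, -0.0], [0.001, -0.001, -1.0]]
contact_force: [-6.9, -2.6, 2.0]
gripper_width: 0.998
grasp_force: 3.9
```

```bash
python3 go.py .269;python3 ring.py
```

```text
t 12.5 p [ 0.5046 -0.0117  0.2688] fing 40.468477874968585 need tool [-0.0001  0.0006 -0.0002] F [-6.8884 -2.581   1.9992] T [-0.4496  1.3808  0.0784] q [ 0.2637  0.6958 -0.5525  1.776   0.4832  0.8098  0.1804] [-0.0012 -0.0003 -1.    ] 0.9980663999056828
red n 39 angle 29.0 res 33.176586216594224
```

Run:
```python
from h import *
im,d=grab_frame("scene");a=cv2.resize(im[120:210,200:320],(600,450),interpolation=cv2.INTER_CUBIC)
cv2.imwrite("pics/s2.png",a[...,::-1])
```

```text
(no output)
```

View pics/s2.png

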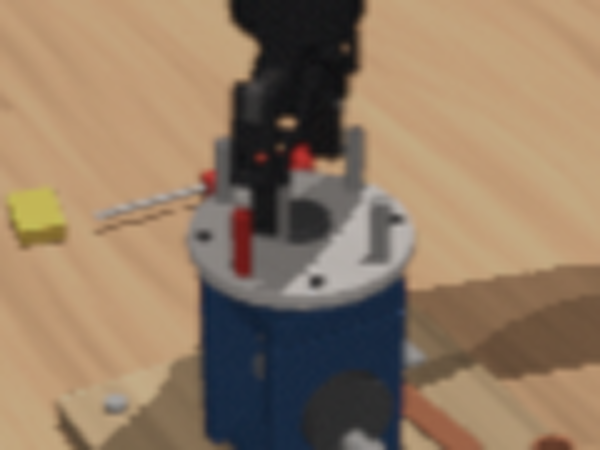

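```bash
cat > pegs.py <<'E'
from h import *
import sys
C=np.array([.5051,-.0114]);K,R,t=cam("scene")
def proj(a,z):
    a=np.radians(a);X=np.array([*(C+.055*np.array([np.cos(a),np.sin(a)])),z]);p=K@(R@X+t);return p[:2]/p[2]
E
python3 - <<'E'
from pegs import *
for uv in [(242,210),(242,275)]:
    z=.229 if uv[1]==210 else .189
    q=px_at_z("scene",(120+uv[1]/5,200+uv[0]/5),z)[:2]-C;print("red",q,np.degrees(np.arctan2(q[1],q[0])),np.hypot(*q))
for uv in [(380,205),(355,130),(222,142)]:
    q=px_at_z("scene",(120+uv[1]/5,200+uv[0]/5),.229)[:2]-C;print("st",q,np.degrees(np.arctan2(q[1],q[0])),np.hypot(*q))
E
```

```text
red [0.05078657 0.02829732] 29.125727074595172 0.05813789296433273
red [0.05342824 0.0315383 ] 30.553038861026614 0.06204225540511975
st [-0.01696656  0.06147957] 105.42794650137303 0.06377775046393466
st [-0.04688775 -0.01530367] -161.92386042221227 0.04932203797324026
st [ 0.02619739 -0.04181764] -57.934193114195665 0.04934590702235181
```

Run:
```python
from h import *
from scipy.optimize import least_squares
np.set_printoptions(precision=4,suppress=True)
im,d=grab_frame("scene");P=cloud("scene",d)
m=(d>0)&(P[...,2]>.178)&(P[...,2]<.2)&(np.hypot(P[...,0]-.505,P[...,1]+.011)<.085)
z=np.median(P[m][:,2]);Q=P[m][:,:2];print(m.sum(),z)
# chord extremes: boundary via convex hull in xy
h=cv2.convexHull(Q.astype(np.float32))[:,0]
f=lambda c:np.hypot(*(h-c[:2]).T)-.066
r=least_squares(f,[.505,-.011],loss="soft_l1",f_scale=.002);print(r.x,np.sort(r.fun))
# from initial top picture: disc colour ellipse
t=cv2.imread("pics/top0.png")[160:250,200:320];g=t.astype(int)
s=((g.max(2)-g.min(2))<25)&(g.min(2)>95)
n,L,st,c=cv2.connectedComponentsWithStats(s.astype(np.uint8));i=1+np.argmax(st[1:,4])
ct=max(cv2.findContours((L==i).astype(np.uint8),0,1)[0],key=len);(cx,cy),rad=cv2.minEnclosingCircle(ct);e=cv2.fitEllipse(cv2.convexHull(ct))
print(st[i],(cx,cy),rad,e);
for a,b in((cx,cy),e[0]):print(px_at_z("top",(160+b,200+a),.187))
```

```text
794 0.18713173785964166
[ 0.5055 -0.0074] [-0.0022 -0.0018 -0.0017 -0.0017 -0.0016 -0.0015 -0.0014 -0.0011 -0.0009
 -0.0005 -0.0004 -0.0003 -0.0001 -0.0001  0.0001  0.0002  0.0003  0.0004
  0.0004  0.0012  0.0015  0.0017  0.0027  0.0031]
[  29   16   55   55 1930] (50.13358688354492, 42.20228958129883) 33.044334411621094 ((52.836151123046875, 41.263877868652344), (51.685298919677734, 66.05248260498047), 131.90174865722656)
[0.5098 0.0114 0.187 ]
[0.5124 0.0041 0.187 ]
```

>>> arm_command --moves '[[[0.0008,0.0014,0,0],[0.0016,0.0027,0,0],[0.0016,0.0027,0,0],[0.0016,0.0027,0,0],[0.0016,0.0027,0,0]]]'

```text
time: 13.28
ee_pos: [0.5049, -0.0099, 0.2685]
eef_rot: [[-0.648, 0.761, -0.004], [0.761, 0.648, -0.002], [0.001, -0.004, -1.0]]
contact_force: [-12.4, -9.1, 2.6]
gripper_width: 1.003
grasp_force: 7.2
```

```bash
sed -i 's/^C=.*/C=np.array([.506,-.0085])/' go.py
cat >> go.py <<'E'
F=np.array(s["contact_force"]);print("Ftool",R.T@F)
E
python3 go.py .269
```

```text
t 13.275 p [ 0.5049 -0.0099  0.2685] fing 40.42711255182181 need tool [ 0.0004  0.0018 -0.0005] F [-12.4177  -9.0963   2.6048] T [-1.8394  2.3323  0.0336] q [ 0.258   0.697  -0.5507  1.7737  0.4831  0.813   0.1761] [-0.0035 -0.0022 -1.    ] 1.0027275273211416
Ftool [  1.1297 -15.3622  -2.5408]
```

>>> arm_command --moves '[[[0,0,0,2],[0,0,0,4],[0,0,0,4],[0,0,0,4],[0,0,0,4]]]'

```text
time: 13.9
ee_pos: [0.5052, -0.0088, 0.2685]
eef_rot: [[-0.595, 0.804, -0.003], [0.804, 0.595, -0.0], [0.001, -0.002, -1.0]]
contact_force: [-8.3, -1.7, -3.2]
gripper_width: 0.997
grasp_force: 3.5
```

```bash
python3 go.py .269
```

```text
t 13.9 p [ 0.5052 -0.0088  0.2685] fing 36.49014269565366 need tool [-0.0002  0.0008 -0.0005] F [-8.293  -1.6836 -3.2304] T [-0.382   1.8936  0.132 ] q [ 0.2467  0.6938 -0.5313  1.7738  0.466   0.8049  0.1227] [-0.0026 -0.0003 -1.    ] 0.9974403310046761
Ftool [ 3.5739 -7.6609  3.2528]
```

The open fingers only just overlap the pegs and wedge past the corners. I'll offset the tool by about 9 mm so that one finger sits fully on the peg circle, and push with that finger along an arc.

>>> arm_command --moves '[[[0,-0.002,0,-6],[0,-0.002,0,-14],[0,-0.002,0,-22],[0,-0.002,0,-30],[0,-0.002,0,-36]]]'

```text
time: 14.52
ee_pos: [0.5049, -0.0096, 0.2691]
eef_rot: [[-0.955, 0.297, 0.001], [0.297, 0.955, 0.001], [-0.001, 0.001, -1.0]]
contact_force: [0.0, -0.4, 0.0]
gripper_width: 1.004
grasp_force: 0.0
```

```bash
sed -i 's/^C=.*/C=np.array([.5055,-.0095])/' go.py pegs.py
cat >> go.py <<'E'
f=np.radians(yaw-90);u=np.array([np.cos(f),np.sin(f),0]);print("to offset 9mm:",R.T@(d+.009*u))
E
python3 go.py .269
cat > ring.py <<'E'
from pegs import *
im,d=grab_frame("scene");h=im.astype(int);v,u=np.nonzero((h[:,:,0]>1.7*h[:,:,1])&(h[:,:,0]>1.7*h[:,:,2]))
m=np.zeros(im.shape[:2],np.uint8);m[v,u]=1
def model(a):
    o=np.zeros(im.shape[:2],np.uint8);p=[tuple(np.round(proj(a,z)*16).astype(int)) for z in(.191,.228)];cv2.line(o,p[0],p[1],1,4,shift=4);return o>0
g=np.arange(-180,180,2);sc=[(m[model(a)].mean()) for a in g];b=np.max(sc);print("red angle",g[np.array(sc)>b-.12],"score",b)
a=cv2.resize(im[120:210,200:320],(600,450),interpolation=cv2.INTER_CUBIC);cv2.imwrite("pics/last.png",a[...,::-1])
E
python3 ring.py
```

```text
t 14.525 p [ 0.5049 -0.0096  0.2691] fing 72.70660290270703 need tool [-0.0006  0.0003  0.0001] F [ 0.0381 -0.4381  0.0328] T [-0.0206 -0.0419  0.0141] q [ 0.3428  0.7297 -0.7178  1.7742  0.609   0.8718  0.6136] [ 0.0011  0.0009 -1.    ] 1.0040460007992815
Ftool [-0.1667 -0.407  -0.0331]
to offset 9mm: [-0.0006  0.0093  0.0001]Traceback (most recent call last):
  File "ring.py", line 6, in <module>
    g=np.arange(-180,180,2);sc=[(m[model(a)].mean()) for a in g];b=np.max(sc);print("red angle",g[np.array(sc)>b-.12],"score",b)
                                   ~~~~~^^^
  File "ring.py", line 5, in model
    o=np.zeros(im.shape[:2],np.uint8);p=[tuple(np.round(proj(a,z)*16).astype(int)) for z in(.191,.228)];cv2.line(o,p[0],p[1],1,4,shift=4);return o>0
                                                        ~~~~^^^^^
  File "pegs.py", line 5, in proj
    a=np.radians(a);X=np.array([*(C+.055*np.array([np.cos(a),np.sin(a)])),z]);p=K@(R@X+t);return p[:2]/p[2]
                                                                                ^
NameError: name 'K' is not defined
```

```bash
sed -i 's/^C=.*/C=np.array([.5055,-.0095]);K,R,t=cam("scene")/' pegs.py; python3 ring.py
```

```text
red angle [16 18 20 22 24 26] score 0.6176470588235294
```

View pics/last.png

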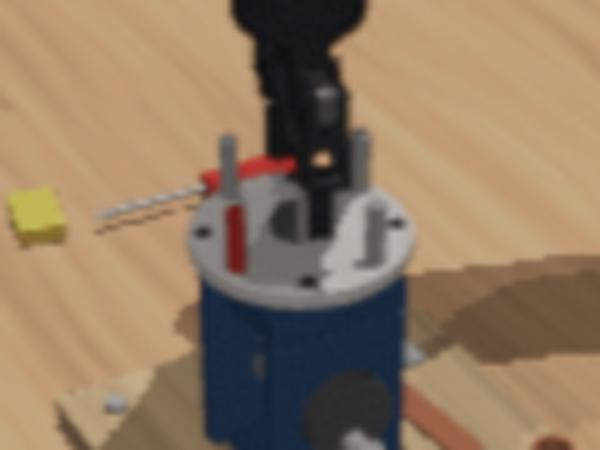

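The red peg now stands at about (235, 238) in the crop, roughly 20° in world. The ring has settled near 5 clicks, and the finger sits well inside the peg circle. I'll offset by 10 mm.

>>> arm_command --moves '[[[-0.0003,0.005,0,0],[-0.0006,0.0103,0,0],[-0.0006,0.0103,0,0],[-0.0006,0.0103,0,0],[-0.0006,0.0103,0,0]]]'

```text
time: 15.25
ee_pos: [0.5081, -0.0003, 0.2689]
eef_rot: [[-0.954, 0.3, -0.0], [0.3, 0.954, 0.0], [0.0, 0.0, -1.0]]
contact_force: [0.4, -0.1, -0.7]
gripper_width: 1.002
grasp_force: 0.0
```

>>> arm_command --moves '[[[-0.00105,-5e-05,0,6],[-0.0021,-0.0002,0,12],[-0.0031,-0.0005,0,18],[-0.0041,-0.0009,0,24],[-0.0047,-0.0012,0,28]]]'

```text
time: 15.88
ee_pos: [0.5123, -0.0029, 0.2689]
eef_rot: [[-0.699, 0.715, 0.0], [0.715, 0.699, 0.0], [0.0, 0.0, -1.0]]
contact_force: [0.3, 0.4, -0.2]
gripper_width: 1.0
grasp_force: 0.0
```

```bash
sed -i 's/9mm/10mm/;s/\.009\*u/.010*u/' go.py; python3 go.py .269;python3 ring.py
```

```text
t 15.875 p [ 0.5123 -0.0029  0.2689] fing 44.360873020220026 need tool [-0.     -0.0095 -0.0001] F [ 0.3486  0.4207 -0.2467] T [ 0.0295 -0.0412 -0.0227] q [ 0.2548  0.7088 -0.5731  1.7506  0.498   0.8313  0.2223] [ 0.0001  0.0001 -1.    ] 0.9995021184552183
Ftool [0.057  0.5434 0.2467]
to offset 10mm: [-0.      0.0005 -0.0001]
red angle [16 18 20 22 24 26] score 0.6176470588235294
```

>>> arm_command --moves '[[[-0.0004,0.0002,0,2],[-0.0009,0.0004,0,5],[-0.0014,0.0004,0,8],[-0.0014,0.0004,0,8],[-0.0014,0.0004,0,8]]]'

```text
time: 16.55
ee_pos: [0.5135, -0.0036, 0.2689]
eef_rot: [[-0.596, 0.803, 0.0], [0.803, 0.596, 0.0], [0.0, 0.0, -1.0]]
contact_force: [0.1, -0.1, -0.2]
gripper_width: 1.002
grasp_force: 0.0
```

```bash
python3 go.py .269
```

```text
t 16.55 p [ 0.5135 -0.0036  0.2689] fing 36.61079201929479 need tool [ 0.     -0.01   -0.0001] F [ 0.1119 -0.1269 -0.233 ] T [-0.0268 -0.045   0.0052] q [ 0.2355  0.7034 -0.5335  1.7469  0.4664  0.8203  0.1205] [ 0.0001  0.0001 -1.    ] 1.0024237327946401
Ftool [-0.1686  0.0141  0.233 ]
to offset 10mm: [ 0.      0.     -0.0001]
```

>>> arm_command --moves '[[[-0.0004,0,0,2],[-0.0007,0,0,4],[-0.0009,0,0,5],[-0.0009,0,0,5],[-0.0009,0,0,5]]]'

```text
time: 17.18
ee_pos: [0.5139, -0.0038, 0.2689]
eef_rot: [[-0.523, 0.852, -0.0], [0.852, 0.523, 0.001], [0.001, -0.0, -1.0]]
contact_force: [-2.9, 5.2, 0.5]
gripper_width: 0.998
grasp_force: 2.7
```

```bash
python3 go.py .269;python3 ring.py
```

```text
t 17.175 p [ 0.5139 -0.0038  0.2689] fing 31.549603070704066 need tool [-0.0004 -0.0101 -0.0001] F [-2.9442  5.2447  0.5381] T [0.9013 0.5338 0.288 ] q [ 0.2228  0.6998 -0.5078  1.7458  0.4449  0.813   0.0542] [-0.0004  0.0005 -1.    ] 0.997652934016163
Ftool [ 6.0103  0.2352 -0.5342]
to offset 10mm: [-0.0004 -0.0001 -0.0001]
red angle [ 6  8 10 12 14 16 18] score 0.5441176470588235
```

>>> arm_command --moves '[[[-0.0004,0,0,2],[-0.0007,0,0,4],[-0.0009,0,0,5],[-0.0009,0,0,5],[-0.0009,0,0,5]]]'

```text
time: 17.85
ee_pos: [0.5143, -0.0043, 0.2689]
eef_rot: [[-0.447, 0.894, -0.0], [0.894, 0.447, 0.001], [0.001, 0.0, -1.0]]
contact_force: [-3.4, 6.4, -0.7]
gripper_width: 0.999
grasp_force: 3.8
```

```bash
python3 go.py .269|grep -E "Ft|off|^t"|cut -c1-60;python3 ring.py
```

```text
t 17.85 p [ 0.5143 -0.0043  0.2689] fing 26.576748937995546 
Ftool [ 7.2637 -0.1535  0.7436]
to offset 10mm: [-0.0008 -0.0002 -0.0001]
red angle [ 0  2  4  6  8 10 12 14] score 0.5217391304347826
```

>>> arm_command --moves '[[[-0.0004,0,0,2],[-0.0007,0,0,4],[-0.0009,0,0,5],[-0.0009,0,0,5],[-0.0009,0,0,5]]]'

```text
time: 18.52
ee_pos: [0.5148, -0.0055, 0.2689]
eef_rot: [[-0.367, 0.93, -0.0], [0.93, 0.367, 0.0], [0.001, -0.0, -1.0]]
contact_force: [-3.2, 4.6, 0.3]
gripper_width: 0.997
grasp_force: 2.5
```

```bash
python3 go.py .269|grep -E "Ft|off|^t"|cut -c1-60;python3 ring.py
```

```text
t 18.525 p [ 0.5148 -0.0055  0.2689] fing 21.550520919538485
Ftool [ 5.4004 -1.2587 -0.2858]
to offset 10mm: [-0.0003 -0.0001 -0.0001]
red angle [-124 -122 -120 -118 -116 -114 -112 -110 -108 -106 -104 -102 -100  -98
  -10   -8   -6   -4   -2    0    2    4    6    8] score 0.4117647058823529
```

>>> arm_command --moves '[[[-0.0005,0,0,3],[-0.001,0,0,6],[-0.0014,-0.0001,0,8],[-0.0014,-0.0001,0,8],[-0.0014,-0.0001,0,8]]]'

```text
time: 19.2
ee_pos: [0.5154, -0.0074, 0.2689]
eef_rot: [[-0.234, 0.972, 0.0], [0.972, 0.234, -0.0], [-0.0, 0.0, -1.0]]
contact_force: [-0.0, -0.1, -0.8]
gripper_width: 1.003
grasp_force: 0.0
```

```bash
python3 go.py .269|grep -E "Ft|off|^t"|cut -c1-60
```

```text
t 19.2 p [ 0.5154 -0.0074  0.2689] fing 13.561196830233257 n
Ftool [-0.0664 -0.0183  0.7695]
to offset 10mm: [ 0.0003 -0.0002 -0.0001]
```

>>> arm_command --moves '[[[-0.0004,0,0,2],[-0.0007,0,0,4],[-0.0009,0,0,5],[-0.0009,0,0,5],[-0.0009,0,0,5]]]'

```text
time: 19.82
ee_pos: [0.5156, -0.0075, 0.2689]
eef_rot: [[-0.149, 0.989, 0.0], [0.989, 0.149, 0.001], [0.001, 0.0, -1.0]]
contact_force: [-0.4, 4.7, -0.6]
gripper_width: 0.999
grasp_force: 2.7
```

```bash
python3 go.py .269|grep -E "Ft|off|^t"|cut -c1-60
```

```text
t 19.825 p [ 0.5156 -0.0075  0.2689] fing 8.544578948694877 
Ftool [4.7456 0.2616 0.6434]
to offset 10mm: [-0.0005 -0.0003 -0.0001]
```

>>> arm_command --moves '[[[-0.0004,0,0,2],[-0.0007,0,0,4],[-0.0009,0,0,5],[-0.0009,0,0,5],[-0.0009,0,0,5]]]'

```text
time: 20.45
ee_pos: [0.5158, -0.0085, 0.269]
eef_rot: [[-0.062, 0.998, 0.0], [0.998, 0.062, 0.001], [0.001, 0.0, -1.0]]
contact_force: [0.9, 5.7, -0.9]
gripper_width: 1.005
grasp_force: 2.7
```

```bash
python3 go.py .269|grep -E "Ft|off|^t"|cut -c1-60
```

```text
t 20.45 p [ 0.5158 -0.0085  0.269 ] fing 3.546814111226567 n
Ftool [5.6051 1.2687 0.8663]
to offset 10mm: [-0.0004 -0.0003 -0.    ]
```

>>> arm_command --moves '[[[-0.0004,0,0,2],[-0.0007,0,0,4],[-0.0009,0,0,5],[-0.0009,0,0,5],[-0.0009,0,0,5]]]'

```text
time: 21.08
ee_pos: [0.5157, -0.0098, 0.2689]
eef_rot: [[0.025, 1.0, -0.0], [1.0, -0.025, 0.0], [0.0, -0.0, -1.0]]
contact_force: [0.7, 2.9, -0.3]
gripper_width: 0.997
grasp_force: 1.6
```

```bash
python3 go.py .269|grep -E "Ft|off|^t"|cut -c1-60
```

```text
t 21.075 p [ 0.5157 -0.0098  0.2689] fing -1.454219407770537
Ftool [2.9092 0.6006 0.3501]
to offset 10mm: [ 0.0001 -0.0002 -0.0001]
```

>>> arm_command --moves '[[[-0.0005,0,0,3],[-0.001,0,0,6],[-0.0014,-0.0001,0,8],[-0.0014,-0.0001,0,8],[-0.0014,-0.0001,0,8]]]'

```text
time: 21.7
ee_pos: [0.5155, -0.0115, 0.2689]
eef_rot: [[0.164, 0.986, -0.0], [0.986, -0.164, -0.0], [-0.0, -0.0, -1.0]]
contact_force: [-0.0, 0.9, 0.9]
gripper_width: 1.0
grasp_force: 0.0
```

```bash
python3 go.py .269|grep -E "Ft|off|^t"|cut -c1-60
```

```text
t 21.7 p [ 0.5155 -0.0115  0.2689] fing -9.434204894956551 n
Ftool [ 0.8372 -0.1465 -0.9175]
to offset 10mm: [ 0.0003 -0.0002 -0.0001]
```

>>> arm_command --moves '[[[-0.0004,0,0,2],[-0.0007,0,0,4],[-0.0009,0,0,5],[-0.0009,0,0,5],[-0.0009,0,0,5]]]'

```text
time: 22.32
ee_pos: [0.5156, -0.0117, 0.269]
eef_rot: [[0.25, 0.968, 0.0], [0.968, -0.25, 0.001], [0.001, 0.0, -1.0]]
contact_force: [2.4, 4.6, -1.8]
gripper_width: 0.999
grasp_force: 2.7
```

```bash
python3 go.py .269|grep -E "Ft|off|^t"|cut -c1-60; python3 ring.py
```

```text
t 22.325 p [ 0.5156 -0.0117  0.269 ] fing -14.46091472068715
Ftool [5.0579 1.184  1.7771]
to offset 10mm: [-0.0004 -0.0004 -0.    ]
red angle [-112 -110 -108 -106 -104 -102 -100  -98  -96  -94  -92  -90  -88  -86
  -84  -82  -80  -78  -76  -74  -72  -70  -68  -66  -64  -62  -60  -58
  -56] score 0.3235294117647059
```

>>> arm_command --moves '[[[-0.0004,0,0,2],[-0.0007,0,0,4],[-0.0009,0,0,5],[-0.0009,0,0,5],[-0.0009,0,0,5]]]'

```text
time: 23.0
ee_pos: [0.5156, -0.0123, 0.269]
eef_rot: [[0.333, 0.943, 0.001], [0.943, -0.333, 0.001], [0.001, 0.001, -1.0]]
contact_force: [4.6, 6.3, -2.3]
gripper_width: 0.999
grasp_force: 3.8
```

```bash
python3 go.py .269|grep -E "Ft|off|^t"|cut -c1-60
```

```text
t 23.0 p [ 0.5156 -0.0123  0.269 ] fing -19.44237809871379 n
Ftool [7.4432 2.2348 2.3467]
to offset 10mm: [-0.0007 -0.0005 -0.    ]
```

>>> arm_command --moves '[[[-0.0004,0,0,2],[-0.0007,0,0,4],[-0.0009,0,0,5],[-0.0009,0,0,5],[-0.0009,0,0,5]]]'

```text
time: 23.62
ee_pos: [0.5151, -0.0136, 0.2689]
eef_rot: [[0.414, 0.91, 0.0], [0.91, -0.414, 0.0], [0.0, 0.0, -1.0]]
contact_force: [3.8, 4.6, -1.6]
gripper_width: 0.997
grasp_force: 2.6
```

```bash
python3 go.py .269|grep -E "Ft|off|^t"|cut -c1-60
```

```text
t 23.625 p [ 0.5151 -0.0136  0.2689] fing -24.45610621041579
Ftool [5.7666 1.5366 1.5587]
to offset 10mm: [-0.0002 -0.0004 -0.0001]
```

>>> arm_command --moves '[[[-0.0005,0,0,3],[-0.001,0,0,6],[-0.0014,-0.0001,0,8],[-0.0014,-0.0001,0,8],[-0.0014,-0.0001,0,8]]]'

```text
time: 24.25
ee_pos: [0.5141, -0.0152, 0.2689]
eef_rot: [[0.536, 0.844, -0.001], [0.844, -0.536, -0.0], [-0.0, -0.0, -1.0]]
contact_force: [0.7, -0.8, 0.4]
gripper_width: 1.0
grasp_force: 0.0
```

```bash
python3 go.py .269|grep -E "Ft|off|^t"|cut -c1-60
```

```text
t 24.25 p [ 0.5141 -0.0152  0.2689] fing -32.43895934869866 
Ftool [-0.3482  1.0043 -0.3866]
to offset 10mm: [ 0.0002 -0.0003 -0.0001]
```

>>> arm_command --moves '[[[-0.0004,0,0,2],[-0.0007,0,0,4],[-0.0009,0,0,5],[-0.0009,0,0,5],[-0.0009,0,0,5]]]'

```text
time: 24.88
ee_pos: [0.5145, -0.015, 0.269]
eef_rot: [[0.608, 0.794, 0.002], [0.794, -0.608, 0.001], [0.002, 0.001, -1.0]]
contact_force: [6.1, 4.5, -3.4]
gripper_width: 1.002
grasp_force: 4.3
```

```bash
python3 go.py .269|grep -E "Ft|off|^t"|cut -c1-60
```

```text
t 24.875 p [ 0.5145 -0.015   0.269 ] fing -37.47173873375438
Ftool [7.3037 2.1249 3.3813]
to offset 10mm: [-0.0011 -0.0005  0.    ]
```

>>> arm_command --moves '[[[-0.0003,0,0,2],[-0.0007,0,0,4],[-0.0007,0,0,4],[-0.0007,0,0,4],[-0.0007,0,0,4]]]'

```text
time: 25.5
ee_pos: [0.5161, -0.0138, 0.2693]
eef_rot: [[0.66, 0.751, 0.007], [0.751, -0.66, 0.004], [0.008, 0.003, -1.0]]
contact_force: [23.9, 16.7, -13.9]
gripper_width: 1.004
grasp_force: 14.2
```

```bash
python3 go.py .269|grep -E "Ft|off|^t"|cut -c1-60
```

```text
t 25.5 p [ 0.5161 -0.0138  0.2693] fing -41.314611461811744 
Ftool [28.1882  6.9127 14.1797]
to offset 10mm: [-0.0038 -0.0008  0.0003]
```

28 N, climbing fast: the rolls touch at click 8. I'll back off, let the ring settle at the touch, and move the finger across the gap to the next peg.

>>> arm_command --moves '[[[0.0014,-0.0001,0,-8],[0.0028,-0.0004,0,-16],[0.0041,-0.0009,0,-24],[0.0053,-0.0015,0,-32],[0.0064,-0.0023,0,-40]]]'

```text
time: 26.12
ee_pos: [0.5158, -0.0101, 0.2689]
eef_rot: [[0.022, 1.0, -0.0], [1.0, -0.022, -0.0], [-0.0, -0.0, -1.0]]
contact_force: [-0.8, 0.9, -0.1]
gripper_width: 0.999
grasp_force: 0.0
```

```bash
python3 go.py .269|grep -E "Ft|off|^t"|cut -c1-60;  python3 - <<'E'
from h import *
im,d=grab_frame("scene");a=cv2.resize(im[120:210,200:320],(600,450),interpolation=cv2.INTER_CUBIC);cv2.imwrite("pics/touch.png",a[...,::-1])
E
```

```text
t 26.125 p [ 0.5158 -0.0101  0.2689] fing -1.282462322500094
Ftool [ 0.8405 -0.7795  0.0543]
to offset 10mm: [ 0.0004 -0.0003 -0.0001]
```

View pics/touch.png

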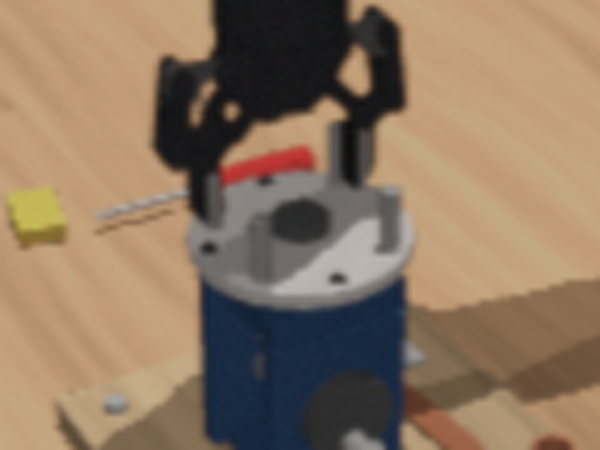

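The front steel peg shows at about (260, 245) in the crop, where a touch 8 clicks (180°) from the start puts it; the red peg is hidden behind the left finger. Now I push back anticlockwise.

>>> arm_command --moves '[[[0.0007,-0.0001,0,-4],[0.0014,0,0,-8],[0.0021,0,0,-12],[0.0025,-0.0001,0,-17],[0.0025,-0.0001,0,-17]]]'

```text
time: 26.8
ee_pos: [0.5157, -0.0077, 0.2688]
eef_rot: [[-0.265, 0.964, -0.0], [0.964, 0.265, 0.0], [0.0, -0.0, -1.0]]
contact_force: [-0.5, 0.2, -0.0]
gripper_width: 1.003
grasp_force: 0.0
```

```bash
python3 go.py .269|grep -E "Ft|off|^t"|cut -c1-60
```

```text
t 26.8 p [ 0.5157 -0.0077  0.2688] fing 15.361647331011994 n
Ftool [ 0.291  -0.4881  0.0147]
to offset 10mm: [ 0.001  -0.0004 -0.0002]
```

>>> arm_command --moves '[[[0.0005,0,0,-3],[0.0011,0,0,-6],[0.0014,-0.0001,0,-8],[0.0014,-0.0001,0,-8],[0.0014,-0.0001,0,-8]]]'

```text
time: 27.42
ee_pos: [0.5157, -0.0068, 0.2689]
eef_rot: [[-0.395, 0.919, 0.001], [0.919, 0.395, -0.001], [-0.001, 0.0, -1.0]]
contact_force: [3.3, -4.0, -1.2]
gripper_width: 1.001
grasp_force: 2.5
```

```bash
python3 go.py .269|grep -E "Ft|off|^t"|cut -c1-60
```

```text
t 27.425 p [ 0.5157 -0.0068  0.2689] fing 23.28119335113837 
Ftool [-4.9271  1.4196  1.2076]
to offset 10mm: [ 0.0015 -0.0004 -0.0001]
```

>>> arm_command --moves '[[[0.0004,0,0,-2],[0.0007,0,0,-4],[0.0009,0,0,-5],[0.0009,0,0,-5],[0.0009,0,0,-5]]]'

```text
time: 28.05
ee_pos: [0.5152, -0.0057, 0.2689]
eef_rot: [[-0.475, 0.88, 0.001], [0.88, 0.475, -0.0], [-0.0, 0.0, -1.0]]
contact_force: [5.8, -3.5, -1.3]
gripper_width: 1.001
grasp_force: 2.7
```

```bash
python3 go.py .269|grep -E "Ft|off|^t"|cut -c1-60
```

```text
t 28.05 p [ 0.5152 -0.0057  0.2689] fing 28.37149597289229 n
Ftool [-5.8009  3.4128  1.2797]
to offset 10mm: [ 0.0013 -0.0004 -0.0001]
```

>>> arm_command --moves '[[[0.0004,0,0,-2],[0.0007,0,0,-4],[0.0009,0,0,-5],[0.0009,0,0,-5],[0.0009,0,0,-5]]]'

```text
time: 28.68
ee_pos: [0.5147, -0.0046, 0.269]
eef_rot: [[-0.551, 0.834, 0.0], [0.834, 0.551, 0.0], [-0.0, 0.0, -1.0]]
contact_force: [4.0, -1.1, -0.6]
gripper_width: 0.999
grasp_force: 2.0
```

```bash
python3 go.py .269|grep -E "Ft|off|^t"|cut -c1-60
```

```text
t 28.675 p [ 0.5147 -0.0046  0.269 ] fing 33.46578339760127 
Ftool [-3.1444  2.6899  0.5569]
to offset 10mm: [ 0.001  -0.0004 -0.    ]
```

>>> arm_command --moves '[[[0.0005,0,0,-3],[0.0011,0,0,-6],[0.0015,0,0,-8],[0.002,0,0,-8],[0.002,0,0,-8]]]'

```text
time: 29.3
ee_pos: [0.5132, -0.0029, 0.2689]
eef_rot: [[-0.663, 0.749, -0.001], [0.749, 0.663, 0.0], [0.0, -0.0, -1.0]]
contact_force: [-0.1, -0.5, -0.4]
gripper_width: 1.004
grasp_force: 0.0
```

```bash
python3 go.py .269|grep -E "Ft|off|^t"|cut -c1-60
```

```text
t 29.3 p [ 0.5132 -0.0029  0.2689] fing 41.49728179636986 ne
Ftool [-0.3306 -0.4507  0.4053]
to offset 10mm: [ 0.0002 -0.0002 -0.0001]
```

>>> arm_command --moves '[[[0.0004,0,0,-2],[0.0007,0,0,-4],[0.0009,0,0,-5],[0.0009,0,0,-5],[0.0009,0,0,-5]]]'

```text
time: 29.92
ee_pos: [0.5134, -0.0027, 0.269]
eef_rot: [[-0.726, 0.688, 0.001], [0.688, 0.726, -0.0], [-0.001, 0.001, -1.0]]
contact_force: [6.8, -3.0, -2.5]
gripper_width: 0.999
grasp_force: 3.7
```

```bash
python3 go.py .269|grep -E "Ft|off|^t"|cut -c1-60
```

```text
t 29.925 p [ 0.5134 -0.0027  0.269 ] fing 46.56219609668105 
Ftool [-6.9728  2.455   2.484 ]
to offset 10mm: [ 0.0011 -0.0004 -0.    ]
```

>>> arm_command --moves '[[[0.0004,0,0,-2],[0.0007,0,0,-4],[0.0009,0,0,-5],[0.0009,0,0,-5],[0.0009,0,0,-5]]]'

```text
time: 30.55
ee_pos: [0.5127, -0.0019, 0.269]
eef_rot: [[-0.783, 0.621, 0.001], [0.621, 0.783, -0.0], [-0.001, 0.001, -1.0]]
contact_force: [5.9, -1.9, -1.3]
gripper_width: 1.001
grasp_force: 3.0
```

```bash
python3 go.py .269|grep -E "Ft|off|^t"|cut -c1-60
```

```text
t 30.55 p [ 0.5127 -0.0019  0.269 ] fing 51.578637623579795 
Ftool [-5.7618  2.1793  1.2913]
to offset 10mm: [ 0.0009 -0.0004 -0.    ]
```

>>> arm_command --moves '[[[0.0004,0,0,-2],[0.0007,0,0,-4],[0.0009,0,0,-5],[0.0009,0,0,-5],[0.0009,0,0,-5]]]'

```text
time: 31.18
ee_pos: [0.5114, -0.001, 0.2689]
eef_rot: [[-0.834, 0.551, -0.0], [0.551, 0.834, 0.0], [0.0, 0.0, -1.0]]
contact_force: [2.3, 0.9, -0.6]
gripper_width: 0.997
grasp_force: 0.8
```

```bash
python3 go.py .269|grep -E "Ft|off|^t"|cut -c1-60
```

```text
t 31.175 p [ 0.5114 -0.001   0.2689] fing 56.54856240443246 
Ftool [-1.4057  2.0131  0.6383]
to offset 10mm: [ 0.0003 -0.0004 -0.0001]
```

>>> arm_command --moves '[[[0.0005,0,0,-3],[0.0011,0,0,-6],[0.0015,0,0,-8],[0.0016,0,0,-8],[0.0016,0,0,-8]]]'

```text
time: 31.8
ee_pos: [0.51, -0.0002, 0.2689]
eef_rot: [[-0.903, 0.431, -0.0], [0.431, 0.903, -0.0], [0.0, -0.0, -1.0]]
contact_force: [1.1, 0.2, 0.6]
gripper_width: 0.998
grasp_force: 0.0
```

```bash
python3 go.py .269|grep -E "Ft|off|^t"|cut -c1-60
```

```text
t 31.8 p [ 0.51   -0.0002  0.2689] fing 64.49273353311281 ne
Ftool [-0.959   0.6441 -0.5913]
to offset 10mm: [ 0.0001 -0.0003 -0.0001]
```

>>> arm_command --moves '[[[0.0004,0,0,-2],[0.0007,0,0,-4],[0.0009,0,0,-5],[0.0009,0,0,-5],[0.0009,0,0,-5]]]'

```text
time: 32.42
ee_pos: [0.5098, 0.0001, 0.269]
eef_rot: [[-0.937, 0.349, 0.001], [0.349, 0.937, 0.0], [-0.001, 0.001, -1.0]]
contact_force: [5.2, 0.3, -1.9]
gripper_width: 1.002
grasp_force: 2.8
```

```bash
python3 go.py .269|grep -E "Ft|off|^t"|cut -c1-60
```

```text
t 32.425 p [0.5098 0.0001 0.269 ] fing 69.58246664179993 nee
Ftool [-4.7847  2.0688  1.9063]
to offset 10mm: [ 0.0007 -0.0005 -0.    ]
```

>>> arm_command --moves '[[[0.0004,0,0,-2],[0.0007,0,0,-4],[0.0009,0,0,-5],[0.0009,0,0,-5],[0.0009,0,0,-5]]]'

```text
time: 33.05
ee_pos: [0.5089, 0.0005, 0.269]
eef_rot: [[-0.964, 0.266, 0.001], [0.266, 0.964, 0.0], [-0.001, 0.001, -1.0]]
contact_force: [5.4, -0.0, -2.9]
gripper_width: 1.0
grasp_force: 2.6
```

```bash
python3 go.py .269|grep -E "Ft|off|^t"|cut -c1-60
```

```text
t 33.05 p [0.5089 0.0005 0.269 ] fing 74.58550826410263 need
Ftool [-5.2232  1.4113  2.8832]
to offset 10mm: [ 0.0006 -0.0006  0.    ]
```

>>> arm_command --moves '[[[0.0004,0,0,-2],[0.0007,0,0,-4],[0.0009,0,0,-5],[0.0009,0,0,-5],[0.0009,0,0,-5]]]'

```text
time: 33.67
ee_pos: [0.5075, 0.0008, 0.2689]
eef_rot: [[-0.983, 0.181, -0.0], [0.181, 0.983, 0.0], [0.0, -0.0, -1.0]]
contact_force: [2.1, 2.0, 0.1]
gripper_width: 1.0
grasp_force: 0.5
```

```bash
python3 go.py .269|grep -E "Ft|off|^t"|cut -c1-60
```

```text
t 33.675 p [0.5075 0.0008 0.2689] fing 79.54409047868481 nee
Ftool [-1.6987  2.3416 -0.0779]
to offset 10mm: [ 0.0001 -0.0005 -0.0001]
```

>>> arm_command --moves '[[[0.0002,0,0,-1],[0.0004,0,0,-2],[0.0005,0,0,-3],[0.0007,0,0,-4],[0.0007,0,0,-4]]]'

```text
time: 34.3
ee_pos: [0.5067, 0.0008, 0.2688]
eef_rot: [[-0.994, 0.112, -0.001], [0.112, 0.994, -0.0], [0.001, -0.0, -1.0]]
contact_force: [0.7, 0.1, -0.3]
gripper_width: 1.002
grasp_force: 0.2
```

```bash
python3 go.py .269|grep -E "Ft|off|^t"|cut -c1-60
python3 - <<'E'
from h import *
im,d=grab_frame("scene");a=cv2.resize(im[120:210,200:320],(600,450),interpolation=cv2.INTER_CUBIC);cv2.imwrite("pics/c3.png",a[...,::-1])
E
```

```text
t 34.3 p [0.5067 0.0008 0.2688] fing 83.56546134925838 need 
Ftool [-0.6354  0.1763  0.2734]
to offset 10mm: [ 0.0001 -0.0003 -0.0002]
```

>>> arm_command --moves '[[[-0.0009,0,0,5],[-0.0017,-0.0001,0,10],[-0.0029,-0.0005,0,17],[-0.0029,-0.0005,0,17],[-0.0029,-0.0005,0,17]]]'

```text
time: 34.98
ee_pos: [0.5096, 0.0, 0.2689]
eef_rot: [[-0.918, 0.395, -0.0], [0.395, 0.918, -0.0], [0.0, -0.0, -1.0]]
contact_force: [0.5, -0.1, -0.8]
gripper_width: 0.997
grasp_force: 0.0
```

>>> arm_command --moves '[[[0,0,-0.015,0],[0,0,-0.035,0],[0,0,-0.06,0],[0,0,-0.085,0],[0,0,-0.11,0]]]'

```text
time: 35.6
ee_pos: [0.5095, 0.0001, 0.3808]
eef_rot: [[-0.918, 0.397, 0.0], [0.397, 0.918, 0.0], [-0.0, 0.001, -1.0]]
contact_force: [0.3, 0.3, 0.3]
gripper_width: 0.997
grasp_force: 0.0
```

```bash
python3 go.py .269|grep -E "Ft|off|^t"
```

```text
t 35.6 p [0.5095 0.0001 0.3808] fing 66.62092097468258 need tool [-0.0001 -0.0105  0.1117] F [0.3311 0.2635 0.2906] T [ 0.04   -0.026   0.0041] q [ 0.3549  0.5996 -0.774   1.572   0.4458  1.1538  0.6477] [ 0.0004  0.0004 -1.    ] 0.9974425319218557
Ftool [-0.1994  0.3734 -0.2904]
to offset 10mm: [-0.0001 -0.0005  0.1118]
```

>>> arm_command --moves '[[[-0.001,-0.05,0,0],[-0.003,-0.1,0,0],[-0.005,-0.155,0,0],[-0.006,-0.21,0,0],[-0.0075,-0.269,0,0]]]'

```text
time: 36.22
ee_pos: [0.4086, -0.251, 0.38]
eef_rot: [[-0.918, 0.396, 0.001], [0.396, 0.918, -0.0], [-0.001, 0.0, -1.0]]
contact_force: [2.2, 0.5, 1.1]
gripper_width: 0.999
grasp_force: 0.0
```

Run:
```python
from h import *
np.set_printoptions(precision=4,suppress=True)
im,d=grab_frame("top");P=cloud("top",d);cv2.imwrite("pics/topend.png",im[...,::-1])
m=(d>0)&(P[...,2]>.215)&(P[...,2]<.24)&(np.hypot(P[...,0]-.505,P[...,1]+.011)<.08);k,L,st,c=cv2.connectedComponentsWithStats(m.astype(np.uint8))
Q=[]
for i in range(1,k):
    if st[i,4]>5:Q.append(P[L==i].mean(0));print("pk",st[i,4],Q[-1],im[L==i].mean(0))
Q=np.array(Q)[:,:2];c=Q.mean(0);print(c,np.degrees(np.arctan2(*(Q-c).T[::-1])))
im,d=grab_frame("scene");cv2.imwrite("pics/send.png",im[...,::-1])
for n,l in((a,b) for b in("top",) for a in("tumbler_mid","gas_mid")):
    print(l,n,[ (r["location"],round(r["p"],2)) for r in spot_in(n,l)[:1]])
print(get_state()["time"])
```

```text
pk 18 [ 0.5592 -0.0017  0.2283] [134.2222  76.2222  76.2778]
pk 17 [ 0.515  -0.065   0.2287] [132.8235 134.2353 133.7059]
pk 16 [0.4953 0.0428 0.2291] [133.125  135.25   136.3125]
pk 15 [ 0.4514 -0.021   0.2289] [140.5333 142.6    143.8   ]
[ 0.5052 -0.0112] [   9.9905  -79.6933  100.3855 -169.7367]
top tumbler_mid [([154.9, 395.7], 0.73)]
top gas_mid [([197.1, 127.1], 0.63)]
36.425
```

View pics/send.png

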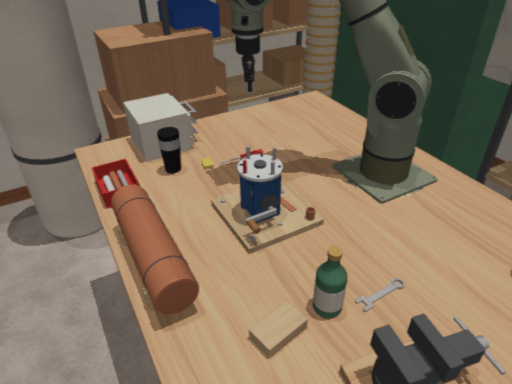

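The peg tops give red at 10.2°, whereas three clicks open from a touch at -50° would be 17.5°. The bystanders look unmoved. I'll wait a little and measure again, in case the ring is still settling.

>>> arm_command --moves '[[[0,0,0,0],[0,0,0,0],[0,0,0,0],[0,0,0,0],[0,0,0,0]]]'

```text
time: 37.05
ee_pos: [0.4096, -0.2496, 0.3789]
eef_rot: [[-0.917, 0.398, -0.0], [0.398, 0.917, 0.0], [0.0, 0.0, -1.0]]
contact_force: [-0.0, -0.4, -0.7]
gripper_width: 1.0
grasp_force: 0.0
```

```bash
cat > peg4.py <<'E'
from h import *
for _ in range(3):
    im,d=grab_frame("top");P=cloud("top",d)
    m=(d>0)&(P[...,2]>.215)&(P[...,2]<.24)&(np.hypot(P[...,0]-.505,P[...,1]+.011)<.08);k,L,st,c=cv2.connectedComponentsWithStats(m.astype(np.uint8))
    Q=np.array([P[L==i].mean(0) for i in range(1,k) if st[i,4]>5])[:,:2];c=Q.mean(0);a=np.degrees(np.arctan2(*(Q-c).T[::-1]));print(c,a,"mod90",np.mean((a-a[0]+45)%90-45)+a[0])
print(get_state()["time"])
E
python3 peg4.py
```

```text
[ 0.50508744 -0.01114432] [  10.21521481  -79.76728696  100.55427718 -169.61011498] mod90 10.348022509760629
[ 0.5051273  -0.01117558] [  10.24779195  -79.79319564  100.4936182  -169.63684761] mod90 10.327841723115753
[ 0.50531387 -0.01122303] [  10.00387789  -79.72027979  100.46502493 -169.76234423] mod90 10.246569700446445
37.2
```

```bash
sed -i 's/^C=.*/C=np.array([.5052,-.0112])/' go.py; python3 go.py .269|grep -E "off|^t"|cut -c1-80
```

```text
t 37.2 p [ 0.4096 -0.2497  0.3789] fing 66.54026578128702 need tool [0.0072 0.25
to offset 10mm: [0.0072 0.2669 0.1099]
```

>>> arm_command --moves '[[[0.001,0.05,0,0],[0.003,0.105,0,0],[0.005,0.16,0,0],[0.006,0.215,0,0],[0.0072,0.267,0,0]]]'

```text
time: 37.83
ee_pos: [0.5098, -0.0001, 0.379]
eef_rot: [[-0.917, 0.398, 0.0], [0.398, 0.917, 0.0], [-0.0, 0.0, -1.0]]
contact_force: [0.6, -1.4, 0.2]
gripper_width: 1.003
grasp_force: 0.0
```

>>> arm_command --moves '[[[0,0,0.025,0],[0,0,0.055,0],[0,0,0.08,0],[0,0,0.1,0],[0,0,0.11,0]]]'

```text
time: 38.45
ee_pos: [0.5091, -0.0019, 0.2681]
eef_rot: [[-0.917, 0.398, -0.001], [0.398, 0.917, 0.0], [0.001, -0.0, -1.0]]
contact_force: [-0.2, 0.6, 0.6]
gripper_width: 1.0
grasp_force: 0.0
```

>>> arm_command --moves '[[[0.0009,0,0,-5],[0.0017,-0.0001,0,-10],[0.0023,-0.0003,0,-13],[0.0023,-0.0003,0,-13],[0.0023,-0.0003,0,-13]]]'

```text
time: 39.08
ee_pos: [0.5071, -0.0013, 0.2691]
eef_rot: [[-0.983, 0.183, 0.0], [0.183, 0.983, 0.0], [-0.0, 0.0, -1.0]]
contact_force: [0.1, 0.7, 0.0]
gripper_width: 1.001
grasp_force: 0.0
```

```bash
python3 go.py .269|grep -E "Ft|off|^t"|cut -c1-80
```

```text
t 39.075 p [ 0.5071 -0.0013  0.2691] fing 79.46093881998266 need tool [ 0.0001 -
Ftool [ 0.0351  0.6925 -0.0233]
to offset 10mm: [ 0.0001 -0.0001  0.0001]
```

>>> arm_command --moves '[[[0.0002,0,0,-1],[0.0004,0,0,-2],[0.0005,0,0,-3],[0.0005,0,0,-3],[0.0005,0,0,-3]]]'

```text
time: 39.7
ee_pos: [0.5066, -0.0012, 0.2689]
eef_rot: [[-0.992, 0.13, -0.0], [0.13, 0.992, 0.0], [0.0, 0.0, -1.0]]
contact_force: [0.4, -0.1, -0.4]
gripper_width: 1.0
grasp_force: 0.0
```

```bash
python3 go.py .269|grep -E "Ft|off|^t"|cut -c1-80
```

```text
t 39.7 p [ 0.5066 -0.0012  0.2689] fing 82.5290936706919 need tool [ 0.     -0.0
Ftool [-0.4552 -0.0538  0.392 ]
to offset 10mm: [ 0.     -0.0001 -0.0001]
```

>>> arm_command --moves '[[[0.0002,0,0,-1],[0.0004,0,0,-2],[0.0004,0,0,-2],[0.0004,0,0,-2],[0.0004,0,0,-2]]]'

```text
time: 40.33
ee_pos: [0.5061, -0.0011, 0.2689]
eef_rot: [[-0.995, 0.095, -0.0], [0.095, 0.995, 0.0], [0.0, 0.0, -1.0]]
contact_force: [-0.0, -0.1, -0.3]
gripper_width: 1.001
grasp_force: 0.2
```

```bash
python3 go.py .269|grep -E "Ft|off|^t"|cut -c1-80
```

```text
t 40.325 p [ 0.5061 -0.0011  0.2689] fing 84.53886322718299 need tool [-0.0001 -
Ftool [ 0.0347 -0.1492  0.2898]
to offset 10mm: [-0.0001 -0.0001 -0.0001]
```

>>> arm_command --moves '[[[0.0002,0,0,-1],[0.0004,0,0,-2],[0.0004,0,0,-2],[0.0004,0,0,-2],[0.0004,0,0,-2]]]'

```text
time: 40.95
ee_pos: [0.5057, -0.0011, 0.2689]
eef_rot: [[-0.998, 0.06, -0.0], [0.06, 0.998, 0.0], [0.0, 0.0, -1.0]]
contact_force: [0.4, -0.2, 0.3]
gripper_width: 1.003
grasp_force: 0.0
```

```bash
python3 go.py .269|grep -E "Ft|off|^t"|cut -c1-80
```

```text
t 40.95 p [ 0.5057 -0.0011  0.2689] fing 86.53524585745606 need tool [-0.0001 -0
Ftool [-0.4594 -0.1787 -0.3068]
to offset 10mm: [-0.0001 -0.0001 -0.0001]
```

>>> arm_command --moves '[[[0.0002,0,0,-1],[0.0003,0,0,-2],[0.0003,0,0,-2],[0.0003,0,0,-2],[0.0003,0,0,-2]]]'

```text
time: 41.58
ee_pos: [0.5055, -0.001, 0.269]
eef_rot: [[-1.0, 0.026, 0.0], [0.026, 1.0, 0.0], [-0.0, 0.0, -1.0]]
contact_force: [4.5, 0.5, -1.1]
gripper_width: 0.997
grasp_force: 2.0
```

```bash
python3 go.py .269|grep -E "Ft|off|^t"|cut -c1-80
```

```text
t 41.575 p [ 0.5055 -0.001   0.269 ] fing 88.53112519081051 need tool [ 0.0001 -
Ftool [-4.4438  0.5861  1.143 ]
to offset 10mm: [ 0.0001 -0.0002 -0.    ]
```

>>> arm_command --moves '[[[-0.0009,0,0,5],[-0.0019,-0.0002,0,11],[-0.0029,-0.0005,0,17],[-0.0036,-0.0008,0,22],[-0.0036,-0.0008,0,22]]]'

```text
time: 42.2
ee_pos: [0.5088, -0.0019, 0.2689]
eef_rot: [[-0.918, 0.398, -0.001], [0.398, 0.918, -0.0], [0.0, -0.001, -1.0]]
contact_force: [0.0, -0.1, -0.0]
gripper_width: 0.997
grasp_force: 0.0
```

>>> arm_command --moves '[[[0,0,-0.015,0],[0,0,-0.035,0],[0,0,-0.06,0],[0,0,-0.085,0],[0,0,-0.11,0]]]'

```text
time: 42.82
ee_pos: [0.5087, -0.0019, 0.3807]
eef_rot: [[-0.918, 0.396, 0.0], [0.396, 0.918, 0.0], [-0.0, 0.0, -1.0]]
contact_force: [-0.2, 0.1, -0.1]
gripper_width: 0.999
grasp_force: 0.0
```

>>> arm_command --moves '[[[-0.001,-0.05,0,0],[-0.003,-0.1,0,0],[-0.005,-0.155,0,0],[-0.006,-0.21,0,0],[-0.0075,-0.269,0,0]]]'

```text
time: 43.45
ee_pos: [0.4078, -0.253, 0.3799]
eef_rot: [[-0.918, 0.396, 0.001], [0.396, 0.918, -0.0], [-0.001, 0.0, -1.0]]
contact_force: [1.5, -0.1, -0.2]
gripper_width: 1.002
grasp_force: 0.0
```

```bash
python3 peg4.py
```

```text
[ 0.50517426 -0.01124353] [  15.27280288  -74.73783609  105.11456754 -164.60425717] mod90 15.261319288569112
[ 0.50514949 -0.01127147] [  15.15055719  -74.71090767  105.05285047 -164.67500805] mod90 15.204372982057013
[ 0.50517741 -0.01119115] [  15.07838009  -74.76906192  105.22227182 -164.59717707] mod90 15.233603230974758
43.6
```

The ring rests at 15.2°, about 65° (2.9 clicks) open from the touch at -50°. That is inside the ±9° allowed, and the arm is clear.

```bash
python3 -c "
from plant import *
print(hand_in())"
```

```text
the job is handed in; nothing more can be done
None
```

The rolls touched on the 8th click with about 28 N at the peg. I then turned the ring back three clicks and let go; it measures about 65° (2.9 clicks) open, within tolerance, no bystander looked moved, and the job is handed in with no verdict returned.

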